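# Prop the specimen chest's lid open

## Robot

A 7-joint arm with a two-finger parallel gripper is mounted at the origin on the work surface. World frame = base frame: x ahead of the robot, y to its left, z up, the work surface at z = 0. Lengths are in m, angles in rad, forces in N, time in s.
With the tool pointing down it reaches from about 0.425 to 0.875 m from the base axis. Payload 4.7 kg.
Tool frame: the origin (TCP) lies on the centre line of the jaws, within the pads' length; the fingertips stand 14 mm ahead of it and the grasp point (between the pads) lies 5 mm behind it; z points along the fingers, y is the direction in which the jaws open and shut (so a half turn about z gives the same grasp; the last joint's range is limited). The gripper opens to 87 mm and grips with 3 to 60 N. Pads are 19 mm wide; open, the fingers measure 117 mm over their backs; the gripper's body (75 mm by 190 mm) begins 51 mm behind the grasp point.
Start: joints at [-1.136, 0.321, -0.07, 1.45, 0.023, 1.371, -0.057], TCP at [0.266, 0.593, 0.198] pointing down, gripper open.
Joint ranges: [-2.86, 2.86], [-0.3, 2.09], [-1.38, 1.24], [0.06, 2.45], [-1.56, 4.7], [0.09, 2.05], [-2.69, 2.69]. Speed limits (rad/s): [2.57, 2.57, 3.14, 3.14, 3.14, 3.14, 3.14].

## Interface

Orientations are given as a rotation vector (axis times angle).
In Python, from bench import ctrl gives the robot as it stands. The module is installed in compiled form; this text tells all that it offers.
- The arm moves only by the tool step_arm, never from a script. Its argument "plan" is a list of rows, each a list of 3 entries, a list of its own where there are three numbers: the turn, a rotation vector about the tool's x, y, z in rad, then the shift along the tool's x, y, z in m, then the closure in counts, from 0 (fully open) to 255 (shut). In form: [[[rx, ry, rz], [x, y, z], hand], ...]. A call has exactly 10 rows; each row is the pose to reach, as a shift and turn from the pose commanded when the call began, along the tool's axes at that moment; what a row does not reach only later rows make up. A row lasts 1/8 s, in which the tool goes at most 62.5 mm and 10.7 degrees, less where a joint would pass 70% of its speed; a pose out of reach is approached as far as the arm can. A call with a gripper value outside its range is refused whole. The fingers move at their own pace and stop on an object; "squeeze" is the grip in N (left out, the last holds). Time passes only in rows, so rows that repeat a pose let the fingers close, or fill a call up. It gives the time, the measured TCP pose, the force and the opening at its end, in the units of the state.
- ctrl.get_state(): the state, without advancing time (a new reading comes with each control period).
- ctrl.get_image(name): name is "side" or "top" or "wrist"; returns the picture (384x512x3 uint8, red, green, blue); there is no depth.
- ctrl.calibration(name): a dict with "fov_y" (degrees; the focal length in pixels is half the picture's height over the tangent of half this angle, whatever the lens; pixels are square), "cx", "cy" (the principal point, pixels), "rvec" (rotation vector, rad) and "tvec" (3), from world to camera coordinates, as OpenCV has them. Camera axes: x right, y down, z forward; pixel columns grow to the right and rows downward; lengths in m; the calibration is good to about 2 mm. A picture is of the moment at which its call begins: read the wrist's pose just before it. calibration takes no time and is no camera call; for the wrist camera it gives the pose at the moment of the call.
- ctrl.close_job(): hands the job in, once; it reports no verdict.
Trained networks look in the newest picture that a camera, given by its name, has taken for a name from the list of things; names that differ only in an ending like _2 or _b are one class to them, and where a whole thing is asked for, a point or a joint stands for the part that bears it (a point fixed in the world has none). Each returns a list of dicts, best first, with "score" (0 to 1); they miss things now and then, are a little off and sometimes report something else, mostly with a low value. They report only what shows in the picture. A call takes as long as a camera call.
- ctrl.cut_out(camera, label): "pixels" (384x512 bool, what is visible of it) and "rect" ([left, top, width, height] in pixels, round what is visible of it).
The state is a dict: "time": time; "joint_positions": joint angles; "qd": joint speeds; "joint_torque": joint torques, N m; "position": TCP position; "tool_rot": TCP orientation; "ft_force": force on the tool from outside, world axes, zero at the start; "torque": the same for the moment, N m; "grip_width": opening from 0.0 (shut) to 1.0 (fully open).
Only numpy, scipy, OpenCV 4.12 (cv2) and the standard library are available. Lean on these libraries where they do the work, as an engineer would, in place of code of your own. Each camera call takes 0.05 s, during which the arm holds its last target.

## Task

The lid of the white specimen chest stands part-open on its stiff hinge; prop it properly. Swing the steel prop rod on the chest's side up out of its clip until its ball end is below the flared slot on the lid's edge, then press the lid down gently onto it until the ball is fully home in the slot, and let go. Use the rod hinged to the chest, and leave the loose spare rod, the small jar and the wooden slide box where they are.

Things in the scene. Friction and masses are not known exactly. Their poses are not given: they have to be found in the camera images.
- rod_pivot (a point): Pivot of the steel prop rod, 70 mm up, fixed on the left side of the white chest (260 x 200 x 105 mm high, fixed, turned up to 20 degrees). Axes are the chest's: x towards its hinge side, away from the robot; y out of the rod's side; z up. The rod turns about y here. The lid's hinge line, also along y, lies 210 mm in +x and 45 mm above this point; the chest's mid-plane 112 mm in -y.
- prop_rod (a joint): Rod's angle above level, rad: about 0 lying in its open-topped clip, ball towards the hinge side; grows as the rod swings up and towards the robot; stop at 1.27. At 1.23 the ball fits the slot (1.10 up to the stop is caught). Stiff pivot: about 3 N at the crossbar moves it, and it stays where it is left.
- rod_handle (a point): Where to hold the rod: on its aluminium crossbar, 12 mm thick, which sticks out 105 mm sideways (+y) with free space round it. Point on the bar's axis, 85 mm from the rod and 85 mm from the pivot axis. x along the rod to its ball, y along the bar. The bar turns inside the fingers as the rod swings, so the gripper may keep pointing down.
- rod_ball (a point): Centre of the steel ball, 16 mm across, at the free end of the prop rod (8 mm thick), 164 mm from the pivot axis. Same axes as rod_handle.
- lid_slot (a point): Seated place of the ball's centre in the steel slot bracket on the lid's left edge, 190 mm from the hinge line; moves with the lid. The bracket is an upside-down trough, 24 mm wide along y, with flared cheeks: the mouth, 21 mm below this point, reaches 29 mm to the hinge side and 20 mm to the other; the cheeks guide the ball in as the lid comes down. Axes: the lid's (x to the hinge, z out of the upper face).
- lid (a joint): Lid's angle above level, rad: 0 shut, starts 0.98 to 1.15, about 0.66 when the ball is seated. The stiff hinge keeps the lid where it is left; 1 to 3 N square to the plate at lid_edge pushes it down.
- lid_edge (a point): Where to press: on the lid's upper (outer) face, mid-width, 35 mm from its free edge, which is towards the robot, and 215 mm along the plate from the hinge line. The lid is a white plate 250 x 200 x 12 mm; the hinge line lies in its underside, so this point is 12 mm above that plane. Axes: the lid's. It moves in an arc about the hinge line.
- spare_rod: Bystander: a loose steel rod with a ball end, 170 mm long, lying on the bench to the left of the chest. Origin under its middle, x along it.
- bottle: Bystander: a small amber jar with a black cap, 48 mm across, 85 mm high, standing on the bench to the left of the chest. Origin at the centre of its underside.
- slide_box: Bystander: a wooden box for slides, 100 x 85 x 34 mm, on the bench to the right of the chest. Origin at the centre of its underside.

How it is judged:
By the outcome, as a careful person would: the job done as asked, in the order asked, and still so for the second after the job is handed in, with the robot touching nothing.
It also fails if it takes over 46 s, if anything falls off the work surface, if the arm or the gripper's body presses on something with over 40 N, if the wrist force passes 120 N, or if a joint passes its speed limit or range.

## Working session

There is one attempt and no reset: what is moved stays moved. The work goes in short steps, Python scripts to look and compute and a tool call to move; the robot and the scene stay as the last step left them, time stands still between calls to the robot, and variables do not carry over. Pictures are saved under pics/ and viewed, and the job is handed in when it is done.

Besides the shell and the picture viewer there is one more tool, called after "Call:" as name(argument=value, ...), one argument or row to a line, values as JSON. step_arm: Moves the arm, as the interface text tells. Its arguments: {"type":"object","properties":{"plan":{"type":"array"},"squeeze":{"type":"number"}},"required":["plan"]}

```bash
mkdir -p pics
cat > h.py <<'E'
import numpy as np, cv2
from bench import ctrl
from scipy.spatial.transform import Rotation as R
def K(c):
    f=192/np.tan(np.radians(c["fov_y"])/2); return np.array([[f,0,c["cx"]],[0,f,c["cy"]],[0,0,1.]])
def proj(n,P,c=None):
    c=c or ctrl.calibration(n); P=np.atleast_2d(P).astype(float)
    X=(R.from_rotvec(c["rvec"]).as_matrix()@P.T).T+np.array(c["tvec"])
    u=(K(c)@X.T).T; return u[:,:2]/u[:,2:]
def ray(n,uv):
    c=ctrl.calibration(n); Rm=R.from_rotvec(c["rvec"]).as_matrix()
    d=Rm.T@np.linalg.inv(K(c))@np.array([uv[0],uv[1],1.]); o=-Rm.T@np.array(c["tvec"]); return o,d/np.linalg.norm(d)
def save(n,f):
    im=ctrl.get_image(n); cv2.imwrite("pics/"+f,cv2.cvtColor(im,cv2.COLOR_RGB2BGR)); return im
E
python3 - <<'E'
from h import *
s=ctrl.get_state()
for k in s: print(k,np.round(s[k],3))
for n in("side","top","wrist"):
    save(n,n+"0.png"); c=ctrl.calibration(n); print(n,c)
E
```

```text
time 0.0
joint_positions [-1.136  0.322 -0.07   1.452  0.023  1.371 -0.057]
qd [ 0.     0.     0.001 -0.    -0.001 -0.001 -0.001]
joint_torque [ 0.0000e+00 -4.9128e+01 -4.0400e-01 -3.1254e+01 -6.4000e-02  4.4000e-02
  0.0000e+00]
position [0.265 0.593 0.197]
tool_rot [-6.560e-01 -3.072e+00  3.000e-03]
ft_force [0.188 0.101 0.393]
torque [ 0.001 -0.047  0.01 ]
grip_width 1.003
side {'fov_y': 55.44120901519629, 'cx': 250.07265195693913, 'cy': 188.8679540940079, 'rvec': array([ 2.3095799 , -0.82403097,  0.32873443]), 'tvec': array([-0.40393949,  0.33344139,  0.78537609])}
top {'fov_y': 46.53823855034626, 'cx': 261.06827515294503, 'cy': 199.0457452973434, 'rvec': array([ 2.17372887, -2.12177073,  0.15757855]), 'tvec': array([-0.01239378,  0.54822695,  1.10007116])}
wrist {'fov_y': 58.737175645589154, 'cx': 253.74913511801526, 'cy': 195.3647269506046, 'rvec': array([-2.45349468, -1.58898316, -0.19882576]), 'tvec': array([-0.64988405, -0.02886965,  0.39008021])}
```

View pics/side0.png

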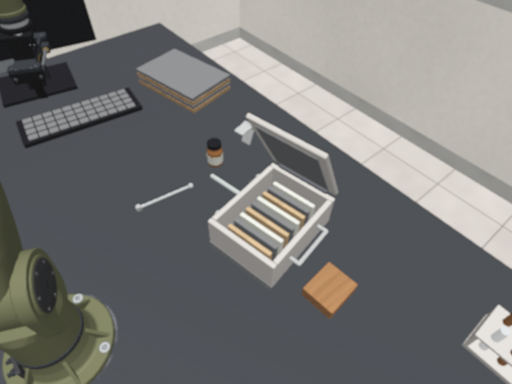

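View pics/top0.png

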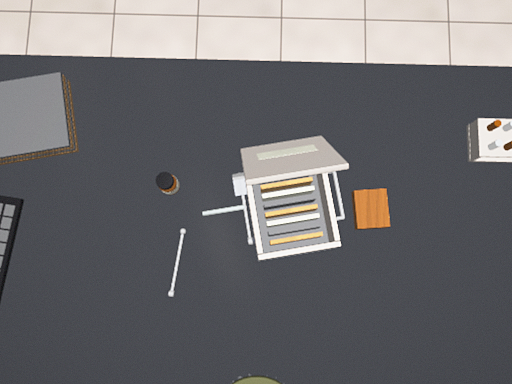

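View pics/wrist0.png

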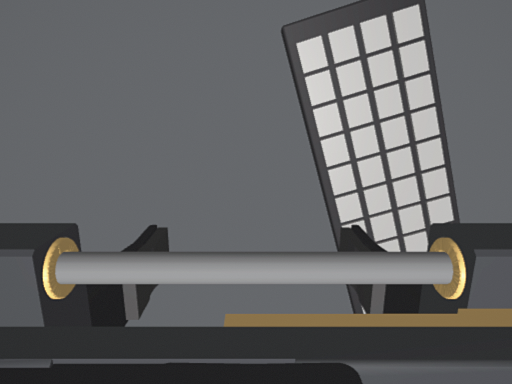

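Run:
```python
from h import *
a=cv2.imread("pics/top0.png")[120:270,180:380]; cv2.imwrite("pics/topz.png",cv2.resize(a,None,fx=4,fy=4,interpolation=cv2.INTER_CUBIC))
a=cv2.imread("pics/side0.png")[110:290,190:390]; a=cv2.resize(a,(660,594),interpolation=cv2.INTER_CUBIC); cv2.imwrite("pics/sidez.png",a)
for n in("top","side"):
  for l in("prop_rod","rod_handle","rod_ball","lid_slot","lid"):
    for d in ctrl.cut_out(n,l)[:2]: 
        ys,xs=np.nonzero(d["pixels"]); print(n,l,round(d["score"],2),d["rect"],len(xs),xs.mean().round(1),ys.mean().round(1))
print(ctrl.get_state()["time"])
```

```text
top rod_handle 0.9 [201.4, 196.3, 51.2, 49.9] 353 233.6 214.4
top rod_ball 0.85 [204.6, 199.1, 48.4, 45.0] 321 233.8 212.5
top lid_slot 0.85 [234.9, 137.2, 117.2, 55.5] 3857 286.8 162.1
top lid 0.88 [233.2, 137.6, 115.0, 57.1] 3825 286.8 162.0
side prop_rod 0.51 [212.7, 176.1, 45.7, 18.7] 118 225.2 183.5
side rod_handle 0.73 [213.8, 176.3, 28.5, 15.1] 133 225.0 183.7
side rod_handle 0.24 [301.5, 262.2, 54.2, 54.3] 1708 329.0 289.0
side rod_ball 0.7 [209.0, 176.2, 30.9, 17.5] 127 223.7 182.7
side lid_slot 0.76 [232.4, 113.9, 104.9, 83.6] 2977 290.9 151.4
side lid 0.59 [238.4, 114.6, 102.4, 80.1] 2995 290.6 151.4
0.65
```

View pics/topz.png

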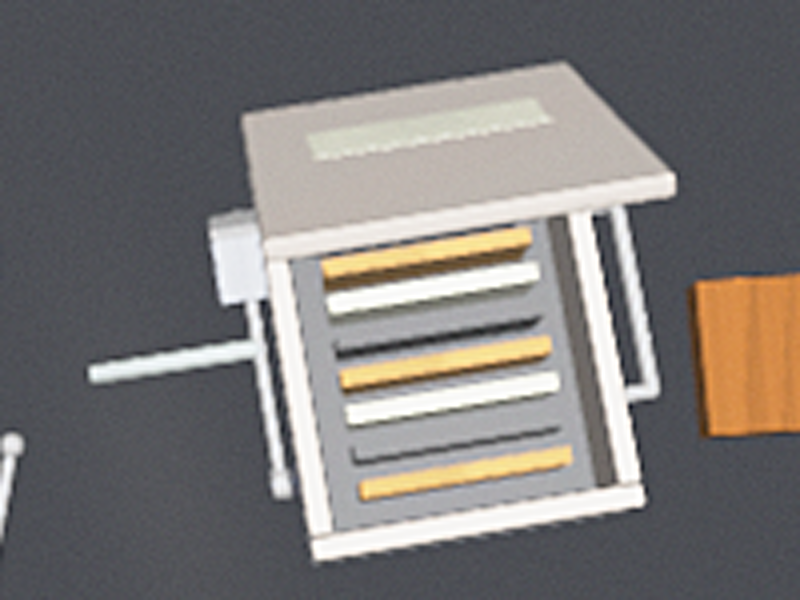

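View pics/sidez.png

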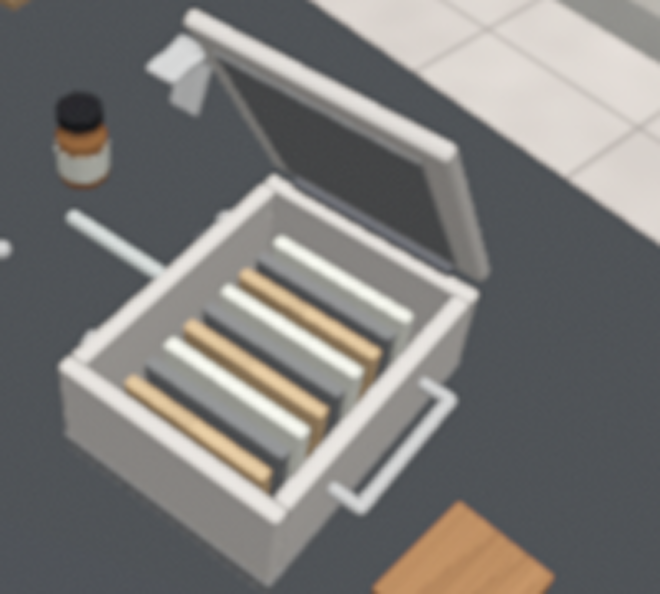

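```bash
cat >> h.py <<'E'
from scipy.optimize import least_squares
def frame(p):
    x,y,yaw=p[:3]; c,s=np.cos(yaw),np.sin(yaw)
    Rc=np.array([[c,-s,0],[s,c,0],[0,0,1]]); o=np.array([x,y,.07])
    return lambda q:o+Rc@np.array(q,float)
def lidpt(a,s,h,y): # s from hinge toward robot, h outwards
    return [.21-s*np.cos(a)+h*np.sin(a),y,.045+s*np.sin(a)+h*np.cos(a)]
def rodpt(t,r,y): return [r*np.cos(t),y,r*np.sin(t)]
E
cat > fit.py <<'E'
from h import *
T=lambda u,v:(180+u/4,120+v/4)
S=lambda u,v:(190+u/3.3,110+v/3.3)
def model(p):
    x,y,yaw,lid,rod,xf=p; L=xf
    return [("top",T(92,374),rodpt(rod,.085,.105)),("top",T(255,350),rodpt(rod,.085,0)),("top",T(283,485),[0,0,0]),
    ("top",T(265,242),lidpt(lid,.25,.012,-.012)),("top",T(675,174),lidpt(lid,.25,.012,-.212)),
    ("top",T(268,258),lidpt(lid,.25,0,-.012)),("top",T(675,192),lidpt(lid,.25,0,-.212)),
    ("top",T(243,115),lidpt(lid,0,.012,-.012)),("top",T(565,62),lidpt(lid,0,.012,-.212)),
    ("top",T(311,543),[xf,-.012,.035]),("top",T(642,488),[xf,-.212,.035]),
    ("side",S(72,215),rodpt(rod,.085,.105)),
    ("side",S(190,17),lidpt(lid,.25,.006,-.012)),("side",S(452,153),lidpt(lid,.25,.006,-.212)),
    ("side",S(62,368),[xf,-.012,.035]),("side",S(278,519),[xf,-.212,.035]),("side",S(478,293),[xf+.26,-.212,.035])]
C={n:ctrl.calibration(n) for n in("top","side")}
def res(p):
    f=frame(p); return np.concatenate([proj(n,f(q),C[n])[0]-uv for n,uv,q in model(p)])
r=least_squares(res,[.55,.0,.1,1.05,0,-.05],loss="soft_l1")
np.save("p.npy",r.x); print(np.round(r.x,4)); print(res(r.x).reshape(-1,2).round(1))
f=frame(r.x); p=r.x
print("bar",f(rodpt(p[4],.085,.085)),"ball",f(rodpt(p[4],.164,0)),"edge",f(lidpt(p[3],.215,.012,-.112)))
E
python3 fit.py
```

```text
[ 0.4394  0.0252  0.1873  1.0699  0.0475 -0.0444]
[[-0.5  0.3]
 [ 0.9 -0.6]
 [-0.6 -0.2]
 [-1.2 -0.5]
 [ 0.5 -0.3]
 [-0.9  1.5]
 [ 1.   1.2]
 [-0.7 -0.2]
 [ 0.5  0. ]
 [ 0.1  2.4]
 [ 0.6  2.3]
 [-0.2  0.1]
 [-0.5 -1.4]
 [ 0.9  0.1]
 [ 0.1 -2.2]
 [ 1.   0. ]
 [ 2.  -1.3]]
bar [0.5069445  0.12449161 0.07403177] ball [0.60030586 0.0556758  0.07777895] edge [ 0.57545334 -0.0630299   0.30935457]
```

```bash
cat >> h.py <<'E'
def rel(target,Rt=None,s=None):
    s=s or ctrl.get_state(); R0=R.from_rotvec(s["tool_rot"])
    sh=R0.inv().apply(np.array(target)-s["position"]); 
    tw=(R0.inv()*Rt).as_rotvec() if Rt is not None else np.zeros(3)
    return tw.round(4),sh.round(4)
E
python3 - <<'E'
from h import *
p=np.load("p.npy"); f=frame(p); s=ctrl.get_state(); M=R.from_rotvec(s["tool_rot"]).as_matrix(); print(M.round(3))
w=p[2]; cx=np.array([np.cos(w),np.sin(w),0]); z=np.array([0,0,-1.])
for sg in(1,-1):
    y=sg*cx; x=np.cross(y,z); Rt=R.from_matrix(np.c_[x,y,z]); print(sg,rel(f(rodpt(p[4],.085,.085))+[0,0,.125],Rt),Rt.as_rotvec())
for n,px,h in(("jar",(166,181),.085),("spare",(183,231),.006),("spare",(171,293),.006)):
    o,d=ray("top",px); print(n,o+d*(h-o[2])/d[2])
E
```

```text
[[-0.913  0.408  0.   ]
 [ 0.408  0.913  0.   ]
 [-0.     0.    -1.   ]]
1 (array([2.000e-04, 0.000e+00, 9.627e-01]), array([-0.4118, -0.3293, -0.0006])) [2.00392373 2.4194822  0.        ]
-1 (array([-0.0000e+00,  2.0000e-04, -2.1789e+00]), array([-0.4118, -0.3293, -0.0006])) [ 2.4194822  -2.00392373  0.        ]
jar [0.58091606 0.23593733 0.085     ]
spare [0.46435013 0.20170888 0.006     ]
spare [0.30574082 0.22452741 0.006     ]
```

Call:
step_arm(
  plan=[
    [[0,0,0.11],[-0.045,-0.037,0],0],
    [[0,0,0.22],[-0.09,-0.073,0],0],
    [[0,0,0.33],[-0.137,-0.11,0],0],
    [[0,0,0.44],[-0.183,-0.146,0],0],
    [[0,0,0.55],[-0.229,-0.183,0],0],
    [[0,0,0.65],[-0.275,-0.22,0],0],
    [[0,0,0.75],[-0.32,-0.256,0],0],
    [[0,0,0.85],[-0.366,-0.293,0],0],
    [[0,0,0.963],[-0.412,-0.329,0],0],
    [[0,0,0.963],[-0.412,-0.329,0],0],
  ],
  squeeze=15,
)

```text
time: 1.9
position: [0.5093, 0.1188, 0.1989]
tool_rot: [2.015, 2.407, -0.0]
ft_force: [-0.1, 0.7, -0.4]
grip_width: 1.003
```

Run:
```python
from h import *
save("wrist","w1.png");s=ctrl.get_state(); print(s["time"],s["position"],s["tool_rot"],s["ft_force"],s["joint_positions"].round(3) if hasattr(s["joint_positions"],"round") else s["joint_positions"])
p=np.load("p.npy");f=frame(p)
print(proj("wrist",[f(rodpt(p[4],.085,y)) for y in(0,.085,.105)]), rel(f(rodpt(p[4],.085,.085))-[0,0,.005],R.from_rotvec([2.0039,2.4195,0])))
```

```text
1.95 [0.50799431 0.12240428 0.19862218] [2.00988465e+00 2.41417818e+00 7.15913374e-04] [0.11482125 0.91560489 1.05435326] [-0.646  0.043  0.371  1.778 -0.016  1.323 -0.089]
[[253.98979409 265.19232284]
 [253.46564023 181.47864991]
 [253.33200377 160.13530111]] (array([ 0.0005, -0.0001, -0.0051]), array([ 0.0022, -0.0007,  0.1296]))
```

View pics/w1.png

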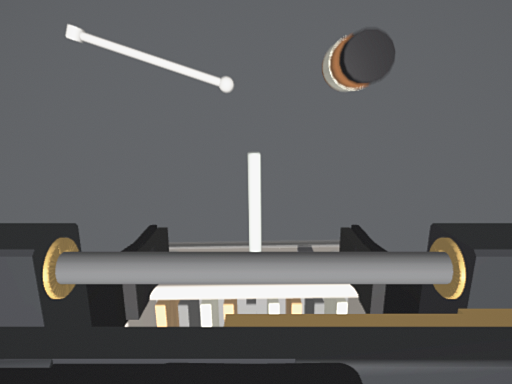

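Call:
step_arm(
  plan=[
    [[0,0,0],[0,0,0.03],0],
    [[0,0,0],[0,0,0.065],0],
    [[0,0,0],[0,0,0.1],0],
    [[0,0,0],[0,0,0.12],0],
    [[0,0,0],[0,0,0.13],0],
    [[0,0,0],[0,0,0.13],0],
    [[0,0,0],[0,0,0.13],255],
    [[0,0,0],[0,0,0.13],255],
    [[0,0,0],[0,0,0.13],255],
    [[0,0,0],[0,0,0.13],255],
  ],
  squeeze=15,
)

```text
time: 3.2
position: [0.5074, 0.1247, 0.0687]
tool_rot: [2.004, 2.419, 0.001]
ft_force: [0.3, 0.4, 0.3]
grip_width: 0.628
```

Run:
```python
from h import *
a=save("wrist","w2.png");b=save("top","t2.png")
s=ctrl.get_state(); print(s["time"],s["position"],s["tool_rot"],s["ft_force"],s["grip_width"])
cv2.imwrite("pics/c2.png",cv2.cvtColor(np.hstack([cv2.resize(a,(400,300)),cv2.resize(b[100:280,130:370],(400,300))]),cv2.COLOR_RGB2BGR))
```

```text
3.3 [0.50728472 0.12471684 0.06847656] [2.00438659e+00 2.41902285e+00 3.86548140e-04] [-0.0659638  -0.18628943 -0.70532948] 0.5393272247305679
```

View pics/c2.png

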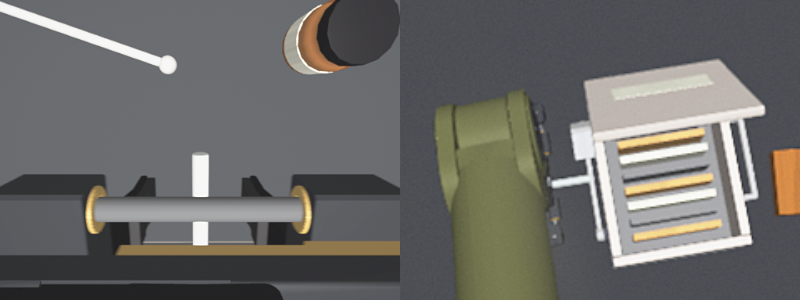

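Call:
step_arm(
  plan=[
    [[0,0,0],[0,0,0],255],
    [[0,0,0],[0,0,0],255],
    [[0,0,0],[0,0,0],255],
    [[0,0,0],[0,0,0],255],
    [[0,0,0],[0,0,0],255],
    [[0,0,0],[0,0,0],255],
    [[0,0,0],[0,0,0],255],
    [[0,0,0],[0,0,0],255],
    [[0,0,0],[0,0,0],255],
    [[0,0,0],[0,0,0],255],
  ],
)

```text
time: 4.55
position: [0.5072, 0.1247, 0.0684]
tool_rot: [-2.004, -2.419, -0.0]
ft_force: [-0.5, -0.9, -0.4]
grip_width: 0.005
```

Run:
```python
from h import *
s=ctrl.get_state(); print(s["position"],s["ft_force"],s["grip_width"]*87)
p=np.load("p.npy"); t0=p[4]
for th in np.linspace(t0,1.21,21): print(round(th,3),"y",round(.085*(np.cos(th)-np.cos(t0)),4),"z",round(-.085*(np.sin(th)-np.sin(t0)),4))
```

```text
[0.50720732 0.12472362 0.06836319] [-0.53868876 -0.89156811 -0.37094312] 0.4327490462067728
0.047 y 0.0 z -0.0
0.106 y -0.0004 z -0.0049
0.164 y -0.001 z -0.0098
0.222 y -0.002 z -0.0147
0.28 y -0.0032 z -0.0195
0.338 y -0.0047 z -0.0242
0.396 y -0.0065 z -0.0288
0.454 y -0.0085 z -0.0333
0.512 y -0.0108 z -0.0376
0.571 y -0.0134 z -0.0419
0.629 y -0.0162 z -0.046
0.687 y -0.0192 z -0.0499
0.745 y -0.0224 z -0.0536
0.803 y -0.0259 z -0.0571
0.861 y -0.0295 z -0.0605
0.919 y -0.0334 z -0.0636
0.977 y -0.0374 z -0.0664
1.036 y -0.0416 z -0.0691
1.094 y -0.0459 z -0.0715
1.152 y -0.0503 z -0.0736
1.21 y -0.0549 z -0.0755
```

Run:
```python
from h import *
a=save("wrist","w3.png");b=save("side","s3.png")
cv2.imwrite("pics/c3.png",cv2.cvtColor(np.hstack([cv2.resize(a,(400,300)),cv2.resize(b[110:260,130:330],(400,300))]),cv2.COLOR_RGB2BGR))
```

```text
(no output)
```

View pics/c3.png

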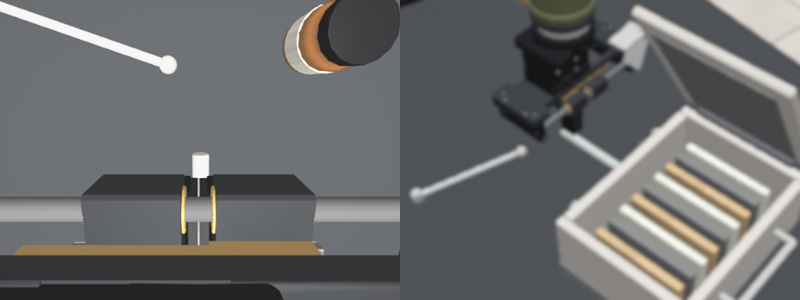

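Run:
```python
from h import *
s=ctrl.get_state(); p=np.load("p.npy");f=frame(p); R0=R.from_rotvec(s["tool_rot"]); print(s["grip_width"],R0.as_matrix().round(3))
for nm,q in(("tcp",[0,0,0]),("tip",[0,0,.014]),("grasp",[0,0,-.005]),("back",[0,0,-.05])): print(nm,proj("wrist",s["position"]+R0.apply(q)))
print(proj("wrist",[f(rodpt(p[4],.085,y)) for y in(0,.085,.105)]))
a=cv2.imread("pics/w3.png")[130:330,150:370]; cv2.imwrite("pics/w3z.png",cv2.resize(a,None,fx=2.9,fy=2.9,interpolation=cv2.INTER_CUBIC))
a=cv2.imread("pics/s3.png")[110:240,180:330]; cv2.imwrite("pics/s3z.png",cv2.resize(a,None,fx=4.5,fy=4.5,interpolation=cv2.INTER_CUBIC))
print("side",proj("side",[f(rodpt(p[4],.085,y)) for y in(0,.085,.105)]), proj("side",s["position"]+R0.apply([[0,0,.014],[0,0,-.05]])))
```

```text
0.001663387290317208 [[-0.186  0.983  0.   ]
 [ 0.983  0.186  0.   ]
 [ 0.     0.    -1.   ]]
tcp [[254.43891436 230.33973554]]
tip [[254.41021886 222.46290622]]
grasp [[254.45014046 233.42126735]]
back [[254.58394516 270.15025909]]
[[253.99430337 361.84408274]
 [253.85199867 234.11813054]
 [253.81384081 199.8694393 ]]
side [[240.25268985 193.95389084]
 [216.8878786  178.71804859]
 [211.62333267 175.28511731]] [[217.2977656  183.37191419]
 [216.04245477 167.35207523]]
```

View pics/w3z.png

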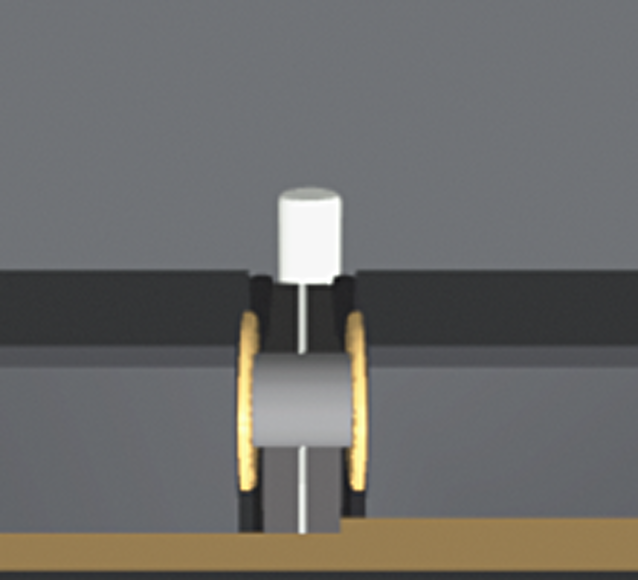

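View pics/s3z.png

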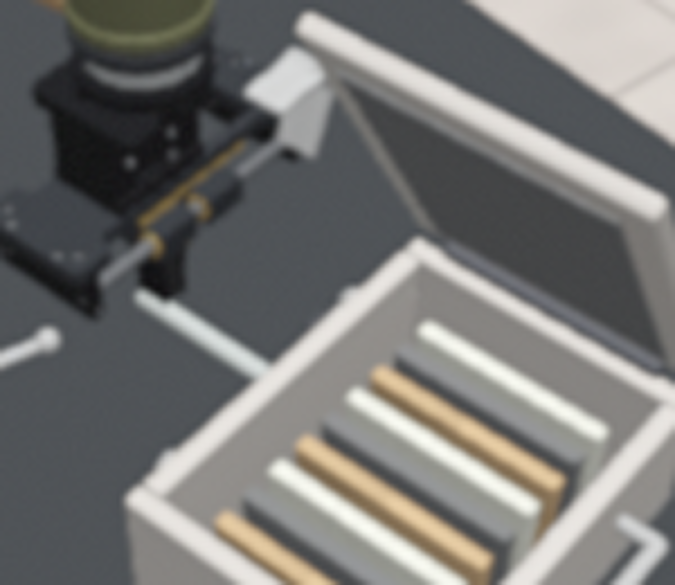

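Run:
```python
from h import *
p=np.load("p.npy");f=frame(p)
o,_=ray("wrist",(250,190)); print("cam",o, ctrl.get_state()["position"])
c=ctrl.calibration("wrist");X=R.from_rotvec(c["rvec"]).apply(f(rodpt(p[4],.085,.105)))+c["tvec"]; print("depth pred",X, K(c)[0,0])
# intersection by ray of bar tip for various z, in chest frame relative to pivot
for n,uv in(("wrist",(256.9,197)),("side",(180+145/4.5,110+297/4.5)),("top",(203,213.5))):
  o,d=ray(n,uv)
  for z in(.05,.06,.07,.08): 
    q=o+d*(z-o[2])/d[2]-f([0,0,0]); w=p[2]; print(n,z,round(q[0]*np.cos(w)+q[1]*np.sin(w),4),round(-q[0]*np.sin(w)+q[1]*np.cos(w),4))
```

```text
cam [0.49420783 0.19235653 0.25483643] [0.50724456 0.12472695 0.06839347]
depth pred [3.55261536e-05 2.47327709e-03 1.87323492e-01] 341.18233311752863
wrist 0.05 0.0868 0.1003
wrist 0.06 0.0867 0.1029
wrist 0.07 0.0866 0.1056
wrist 0.08 0.0865 0.1082
side 0.05 0.0993 0.1185
side 0.06 0.093 0.1116
side 0.07 0.0866 0.1047
side 0.08 0.0802 0.0977
top 0.05 0.0885 0.1062
top 0.06 0.0872 0.1052
top 0.07 0.0859 0.1041
top 0.08 0.0846 0.103
```

Call:
step_arm(
  plan=[
    [[0,0,0],[0,0,-0.01],0],
    [[0,0,0],[0,0,-0.01],0],
    [[0,0,0],[0,0,-0.01],0],
    [[0,0,0],[0,0,-0.01],0],
    [[0,0,0],[0,0,-0.01],0],
    [[0,0,0],[0,0,0],0],
    [[0,0,0],[0,0,0.01],0],
    [[0,0,0],[0,0,0.02],0],
    [[0,0,0],[0,0,0.03],0],
    [[0,0,0],[0,0,0.03],0],
  ],
)

```text
time: 5.9
position: [0.5063, 0.1244, 0.0372]
tool_rot: [-2.004, -2.418, 0.003]
ft_force: [-0.4, 0.3, 0.1]
grip_width: 0.979
```

Run:
```python
from h import *
a=save("wrist","w4.png");b=save("side","s4.png")
s=ctrl.get_state(); print(s["time"],s["position"],s["ft_force"],s["grip_width"])
cv2.imwrite("pics/c4.png",cv2.cvtColor(np.hstack([cv2.resize(a,(400,300)),cv2.resize(b[130:220,180:300],(400,300))]),cv2.COLOR_RGB2BGR))
```

```text
6.0 [0.50733748 0.12469127 0.03834753] [-0.3772812  -0.14667494 -0.23727787] 0.9937266318532421
```

View pics/c4.png

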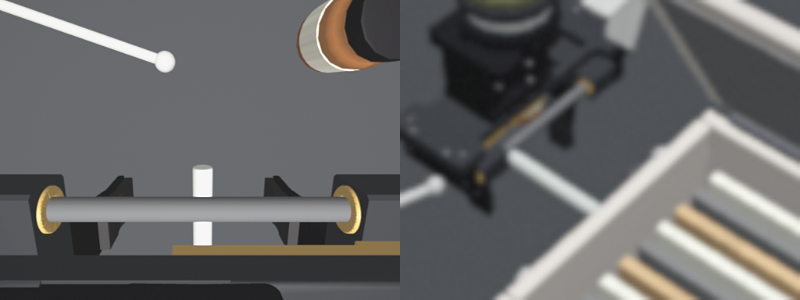

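Call:
step_arm(
  plan=[
    [[0,0,0],[0,0,0],255],
    [[0,0,0],[0,0,0],255],
    [[0,0,0],[0,0,0],255],
    [[0,0,0],[0,0,0],255],
    [[0,0,0],[0,0,0],255],
    [[0,0,0],[0,0,0],255],
    [[0,0,0],[0,0,0],255],
    [[0,0,0],[0,0,0],255],
    [[0,0,0],[0,0,0],255],
    [[0,0,0],[0,0,0],255],
  ],
  squeeze=15,
)

```text
time: 7.25
position: [0.5087, 0.125, 0.0388]
tool_rot: [2.003, 2.418, 0.004]
ft_force: [4.8, 1.0, -1.6]
grip_width: 0.133
```

Run:
```python
from h import *
a=save("wrist","w5.png");b=save("side","s5.png")
s=ctrl.get_state(); print(s["time"],s["position"],s["ft_force"],s["grip_width"])
cv2.imwrite("pics/c5.png",cv2.cvtColor(np.hstack([cv2.resize(a,(400,300)),cv2.resize(b[130:220,180:300],(400,300))]),cv2.COLOR_RGB2BGR))
```

```text
7.35 [0.50871781 0.12506596 0.03875658] [ 5.01923046  0.64934426 -2.1517945 ] 0.13298068645245567
```

View pics/c5.png

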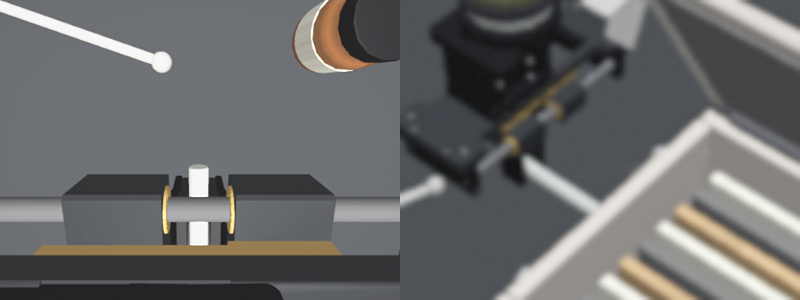

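Call:
step_arm(
  plan=[
    [[0,0,0],[0,0.001,-0.005],255],
    [[0,0,0],[0,0.0,-0.01],255],
    [[0,0,0],[0,-0.001,-0.0147],255],
    [[0,0,0],[0,-0.002,-0.0195],255],
    [[0,0,0],[0,-0.0037,-0.0242],255],
    [[0,0,0],[0,-0.0055,-0.0288],255],
    [[0,0,0],[0,-0.0075,-0.0333],255],
    [[0,0,0],[0,-0.0098,-0.0376],255],
    [[0,0,0],[0,-0.0124,-0.0419],255],
    [[0,0,0],[0,-0.0152,-0.046],255],
  ],
)

```text
time: 8.6
position: [0.4945, 0.1223, 0.086]
tool_rot: [2.002, 2.417, 0.007]
ft_force: [6.6, 2.0, -1.3]
grip_width: 0.131
```

Run:
```python
from h import *
a=save("wrist","w6.png");b=save("side","s6.png")
s=ctrl.get_state(); print(s["time"],s["position"],s["ft_force"],s["grip_width"])
cv2.imwrite("pics/c6.png",cv2.cvtColor(np.hstack([cv2.resize(a,(400,300)),cv2.resize(b[110:230,180:340],(400,300))]),cv2.COLOR_RGB2BGR))
```

```text
8.7 [0.49430793 0.12232298 0.08644818] [5.13597    0.2779182  2.60653189] 0.1304728290206309
```

View pics/c6.png

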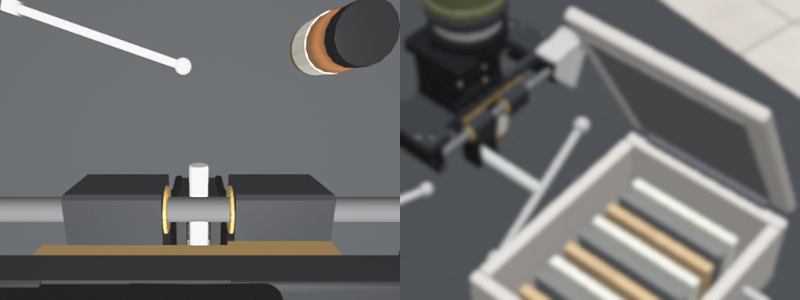

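Call:
step_arm(
  plan=[
    [[0,0,0],[0,-0.003,-0.0039],255],
    [[0,0,0],[0,-0.0062,-0.0076],255],
    [[0,0,0],[0,-0.0097,-0.0111],255],
    [[0,0,0],[0,-0.0133,-0.0145],255],
    [[0,0,0],[0,-0.0172,-0.0176],255],
    [[0,0,0],[0,-0.0212,-0.0204],255],
    [[0,0,0],[0,-0.0254,-0.0231],255],
    [[0,0,0],[0,-0.0297,-0.0255],255],
    [[0,0,0],[0,-0.0341,-0.0276],255],
    [[0,0,0],[0,-0.0387,-0.0295],255],
  ],
)

```text
time: 9.95
position: [0.4594, 0.1157, 0.118]
tool_rot: [2.0, 2.414, 0.016]
ft_force: [8.2, 1.6, 8.7]
grip_width: 0.131
```

Run:
```python
from h import *
a=save("wrist","w7.png");b=save("side","s7.png");t=save("top","t7.png")
s=ctrl.get_state(); print(s["time"],s["position"],s["ft_force"],s["grip_width"])
d0=np.array([.5087,.1251,.0388]);p=np.load("p.npy");w=p[2];d=s["position"]-d0
dx=d[0]*np.cos(w)+d[1]*np.sin(w);dz=d[2];print("dx,dz",dx,dz,"angle",np.arctan2(.085*np.sin(p[4])+dz,.085*np.cos(p[4])+dx), (-d[0]*np.sin(w)+d[1]*np.cos(w)))
cv2.imwrite("pics/c7.png",cv2.cvtColor(np.hstack([cv2.resize(t[110:260,150:350],(400,300)),cv2.resize(b[110:230,180:340],(400,300))]),cv2.COLOR_RGB2BGR))
for th in(1.0,1.1,1.2,1.3):print(th,proj("side",frame(p)(rodpt(th,.164,0))),proj("top",frame(p)(rodpt(th,.164,0))))
```

```text
10.1 [0.45887031 0.11564676 0.11815332] [ 6.66591774  0.31632686 10.25216772] 0.13117133947907486
dx,dz -0.05071846012898244 0.07935331541071175 angle 1.1817198124898 -7.211277245006489e-06
1.0 [[240.98341147 156.87233598]] [[242.37983572 197.46797338]]
1.1 [[237.04293696 157.56262641]] [[243.27653213 203.36833412]]
1.2 [[232.7780051  158.89770129]] [[244.26990338 209.81844422]]
1.3 [[228.22938005 160.88951029]] [[245.34820485 216.73988599]]
```

View pics/c7.png

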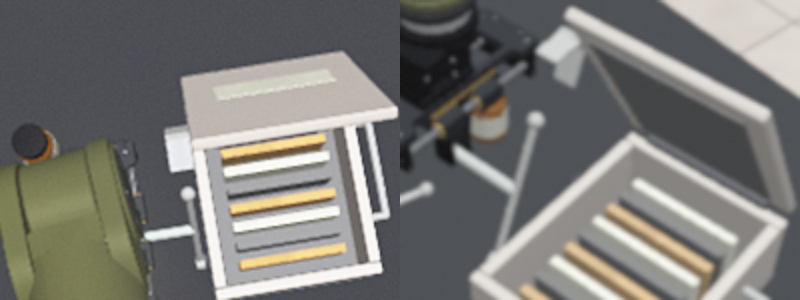

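Call:
step_arm(
  plan=[
    [[0,0,0],[0,-0.001,-0.001],255],
    [[0,0,0],[0,-0.002,-0.002],255],
    [[0,0,0],[0,-0.003,-0.003],255],
    [[0,0,0],[0,-0.004,-0.004],255],
    [[0,0,0],[0,-0.005,-0.005],255],
    [[0,0,0],[0,-0.006,-0.005],255],
    [[0,0,0],[0,-0.007,-0.005],255],
    [[0,0,0],[0,-0.007,-0.005],255],
    [[0,0,0],[0,-0.007,-0.005],255],
    [[0,0,0],[0,-0.007,-0.005],255],
  ],
)

```text
time: 11.35
position: [0.4503, 0.114, 0.1216]
tool_rot: [2.002, 2.416, 0.01]
ft_force: [5.6, 0.5, 5.9]
grip_width: 0.13
```

Run:
```python
from h import *
b=save("side","s8.png");t=save("top","t8.png")
s=ctrl.get_state(); print(s["time"],s["position"],s["ft_force"],s["grip_width"])
cv2.imwrite("pics/c8.png",cv2.cvtColor(np.hstack([cv2.resize(t[180:255,220:280],(400,500),interpolation=cv2.INTER_CUBIC),cv2.resize(b[145:220,205:265],(400,500),interpolation=cv2.INTER_CUBIC)]),cv2.COLOR_RGB2BGR))
p=np.load("p.npy")
print(proj("side",frame(p)([0,0,0])),proj("top",frame(p)([0,0,0])))
```

```text
11.45 [0.45029697 0.11395636 0.12161141] [5.47924057 1.88811939 5.30635371] 0.12962427735789644
[[218.58077013 214.29592285]] [[250.14477793 241.04631324]]
```

View pics/c8.png

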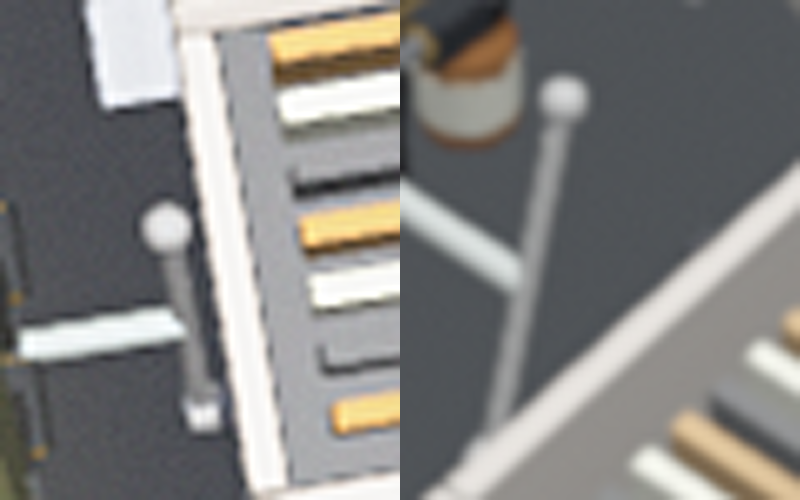

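Call:
step_arm(
  plan=[
    [[0,0,0],[0,0.002,0],255],
    [[0,0,0],[0,0.004,0],255],
    [[0,0,0],[0,0.004,0],255],
    [[0,0,0],[0,0.004,0],0],
    [[0,0,0],[0,0.004,0],0],
    [[0,0,0],[0,0.004,0],0],
    [[0,0,0],[0,0.004,0],0],
    [[0,0,0],[0,0.004,0],0],
    [[0,0,0],[0,0.004,0],0],
    [[0,0,0],[0,0.004,0],0],
  ],
)

```text
time: 12.7
position: [0.4513, 0.1141, 0.1189]
tool_rot: [-2.004, -2.419, 0.0]
ft_force: [-0.9, 0.5, -0.6]
grip_width: 0.84
```

Run:
```python
from h import *
b=save("side","s9.png");t=save("top","t9.png")
s=ctrl.get_state(); print(s["time"],s["position"],s["ft_force"],s["grip_width"],s["tool_rot"],s["joint_positions"])
cv2.imwrite("pics/c9.png",cv2.cvtColor(np.hstack([cv2.resize(t[180:255,220:280],(400,500),interpolation=cv2.INTER_CUBIC),cv2.resize(b[145:220,205:265],(400,500),interpolation=cv2.INTER_CUBIC)]),cv2.COLOR_RGB2BGR))
p=np.load("p.npy");f=frame(p)
for a in(1.2,1.07,1,.9,.8,.7,.66,.62): print(a,f(lidpt(a,.215,.012,-.112)).round(4),f(lidpt(a,.25,.012,-.112)).round(3))
```

```text
12.8 [0.45133044 0.11411457 0.11887794] [-0.06006624 -0.22932452 -0.38813065] 0.93316192274714 [2.00434488e+00 2.41909802e+00 8.16661099e-05] [-0.65987097 -0.02492503  0.35247012  2.00584257  0.00938249  1.15910109
 -0.12427723]
1.2 [ 0.601  -0.0582  0.3197] [ 0.589 -0.061  0.352]
1.07 [ 0.5755 -0.063   0.3094] [ 0.559 -0.066  0.34 ]
1 [ 0.5623 -0.0655  0.3024] [ 0.544 -0.069  0.332]
0.9 [ 0.5445 -0.0689  0.2909] [ 0.523 -0.073  0.318]
0.8 [ 0.5278 -0.0721  0.2776] [ 0.504 -0.077  0.303]
0.7 [ 0.5126 -0.0749  0.2627] [ 0.486 -0.08   0.285]
0.66 [ 0.5069 -0.076   0.2563] [ 0.48  -0.081  0.278]
0.62 [ 0.5015 -0.0771  0.2497] [ 0.473 -0.082  0.27 ]
```

View pics/c9.png

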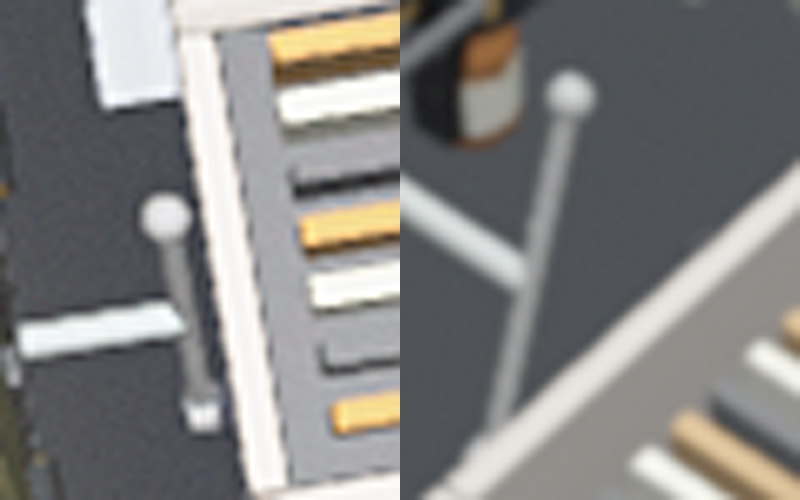

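Run:
```python
from h import *
s=ctrl.get_state();R0=R.from_rotvec(s["tool_rot"])
a=cv2.imread("pics/w4.png")
for d,col in((.014,(0,0,255)),(-.02,(0,255,0)),(-.05,(255,0,0))):
  q=[[sx*.0095,sy*.0435,d] for sx,sy in((1,1),(-1,1),(-1,-1),(1,-1))]
  u=proj("wrist",s["position"]+R0.apply(q)); print(d,u.round(0).tolist())
  cv2.polylines(a,[u.astype(np.int32)],True,col,1)
cv2.imwrite("pics/w4o.png",cv2.resize(a[150:384],None,fx=1.5,fy=1.5))
```

```text
0.014 [[325.0, 208.0], [324.0, 237.0], [185.0, 237.0], [183.0, 208.0]]
-0.02 [[339.0, 226.0], [337.0, 260.0], [172.0, 260.0], [170.0, 227.0]]
-0.05 [[356.0, 250.0], [352.0, 290.0], [157.0, 290.0], [154.0, 250.0]]
```

View pics/w4o.png

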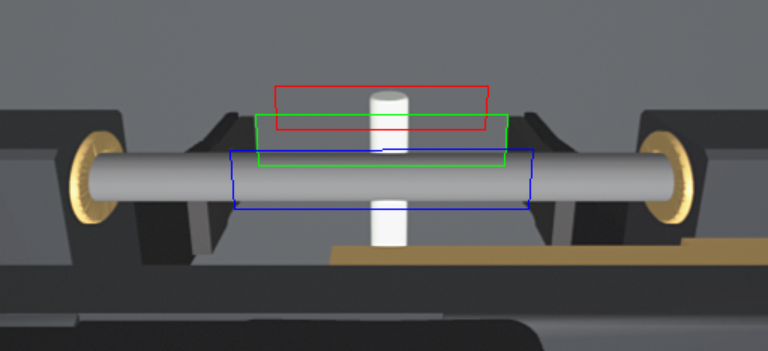

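```bash
cat >> h.py <<'E'
def press_target(a,h,tilt,w,f,s_=.215,corner=(0,-.015,-.02)):
    z=np.array([0,0,-1.]);y=np.array([np.cos(w),np.sin(w),0]);x=np.cross(y,z)
    Rt=R.from_matrix(np.c_[x,y,z])*R.from_rotvec([tilt,0,0])
    return f(lidpt(a,s_,.012+h,-.112))-Rt.apply(corner),Rt
E
python3 - <<'E'
from h import *
p=np.load("p.npy");f=frame(p);w=p[2]
s=dict(ctrl.get_state()); s["position"]=np.array([.4513,.1141,.119])
t,Rt=press_target(1.07,.05,.45,w,f); print(t, rel(t,Rt,s))
t2=t+[0,0,.1]; print(rel(t2,Rt,s))
E
```

```text
[ 0.62327958 -0.05396378  0.30883239] (array([ 4.501e-01, -1.000e-04, -4.000e-04]), array([-0.1971,  0.1378, -0.1898]))
(array([ 4.501e-01, -1.000e-04, -4.000e-04]), array([-0.1971,  0.1378, -0.2898]))
```

Call:
step_arm(
  plan=[
    [[0,0,0],[0,0,-0.03],0],
    [[0,0,0],[0,0,-0.07],0],
    [[0,0,0],[0,0,-0.12],0],
    [[0,0,0],[0,0,-0.17],0],
    [[0,0,0],[0,0,-0.22],100],
    [[0,0,0],[0,0,-0.27],255],
    [[0,0,0],[0,0,-0.29],255],
    [[0.05,0,0],[-0.02,0.035,-0.29],255],
    [[0.1,0,0],[-0.05,0.08,-0.29],255],
    [[0.15,0,0],[-0.08,0.12,-0.29],255],
  ],
)

```text
time: 14.05
position: [0.5855, 0.058, 0.4092]
tool_rot: [-1.937, -2.344, 0.176]
ft_force: [0.4, 0.5, 0.8]
grip_width: 0.404
```

Run:
```python
from h import *
p=np.load("p.npy");f=frame(p);w=p[2]
b=save("side","s10.png")
s=ctrl.get_state(); print(s["time"],s["position"],s["ft_force"],s["grip_width"],s["tool_rot"],np.round(s["joint_positions"],2))
t,Rt=press_target(1.07,.05,.45,w,f); print(rel(t,Rt,s),rel(t+[0,0,.09],Rt,s))
```

```text
14.1 [0.59129191 0.05422332 0.40087342] [ -0.10603953  -0.0263969  -11.05674585] 0.355225549994705 [-1.94405689 -2.33589947  0.19637537] [-0.49  0.35  0.52  1.07 -0.14  1.92  0.16]
(array([ 0.2893,  0.0069, -0.0064]), array([-0.1114,  0.0265,  0.0899])) (array([ 0.2893,  0.0069, -0.0064]), array([-0.1122,  0.0121,  0.0011]))
```

View pics/s10.png

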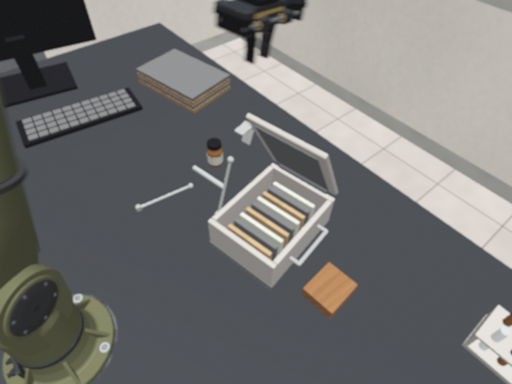

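```bash
cat >> h.py <<'E'
def cmd(pos,tilt,w):
    z=np.array([0,0,-1.]);y=np.array([np.cos(w),np.sin(w),0]);x=np.cross(y,z)
    return dict(position=np.array(pos),tool_rot=(R.from_matrix(np.c_[x,y,z])*R.from_rotvec([tilt,0,0])).as_rotvec())
E
python3 - <<'E'
from h import *
p=np.load("p.npy");f=frame(p);w=p[2]; s=cmd((.584,.0577,.409),.15,w)
t,Rt=press_target(1.07,.045,.25,w,f); print(t,rel(t,Rt,s),rel(t+[0,0,.09],Rt,s))
E
```

```text
[ 0.62366493 -0.05389073  0.30787588] (array([0.1, 0. , 0. ]), array([-0.117 ,  0.0331,  0.0973])) (array([0.1, 0. , 0. ]), array([-0.117 ,  0.0196,  0.0083]))
```

Call:
step_arm(
  plan=[
    [[0.03,0,0],[-0.02,0.005,0.002],255],
    [[0.05,0,0],[-0.05,0.01,0.004],255],
    [[0.08,0,0],[-0.085,0.015,0.006],255],
    [[0.1,0,0],[-0.117,0.02,0.008],255],
    [[0.1,0,0],[-0.117,0.023,0.03],255],
    [[0.1,0,0],[-0.117,0.027,0.055],255],
    [[0.1,0,0],[-0.117,0.03,0.08],255],
    [[0.1,0,0],[-0.117,0.033,0.097],255],
    [[0.1,0,0],[-0.117,0.033,0.097],255],
    [[0.1,0,0],[-0.117,0.033,0.097],255],
  ],
)

```text
time: 15.35
position: [0.624, -0.0537, 0.309]
tool_rot: [-1.894, -2.287, 0.286]
ft_force: [-0.5, 0.3, -0.5]
grip_width: 0.006
```

Run:
```python
from h import *
p=np.load("p.npy");f=frame(p);w=p[2]
a=save("wrist","w11.png");b=save("side","s11.png")
s=ctrl.get_state(); print(s["time"],s["position"],s["ft_force"],s["grip_width"],s["tool_rot"],np.round(s["joint_positions"],2))
R0=R.from_rotvec(s["tool_rot"])
t,Rt=press_target(1.07,.045,.25,w,f); print("err",rel(t,Rt,s))
print("tip side",proj("side",s["position"]+R0.apply([0,-.015,-.02])))
cv2.imwrite("pics/c11.png",cv2.cvtColor(np.hstack([cv2.resize(a,(400,300)),cv2.resize(b[60:240,180:380],(400,360))[:300]]),cv2.COLOR_RGB2BGR))
# arc in tool frame: contact point motion
base=lidpt(1.07,.215,.012,-.112)
for A in(1.07,1.0,.95,.9,.85,.8,.75,.7,.66,.64):
    t2,_=press_target(A,0,.25,w,f); print(A,rel(t2,Rt,dict(position=t,tool_rot=Rt.as_rotvec()))[1])
```

```text
15.45 [ 0.62414342 -0.05390513  0.30924181] [-0.74039935 -0.6353472   0.01821876] 0.0059811721200045765 [-1.89511904 -2.28725098  0.28559785] [-0.31  0.49  0.53  1.09 -0.15  1.85  0.35]
err (array([ 0.002 ,  0.0005, -0.0004]), array([ 0.0001, -0.0001,  0.0014]))
tip side [[302.36723655 121.10714993]]
1.07 [-0.     -0.0329  0.0307]
1.0 [-0.     -0.0441  0.0408]
0.95 [-0.     -0.0517  0.0484]
0.9 [-0.     -0.0589  0.0564]
0.85 [-0.     -0.0657  0.0648]
0.8 [-0.     -0.072   0.0735]
0.75 [-0.     -0.0779  0.0825]
0.7 [-0.     -0.0834  0.0918]
0.66 [ 0.     -0.0874  0.0994]
0.64 [-0.     -0.0893  0.1032]
```

View pics/c11.png

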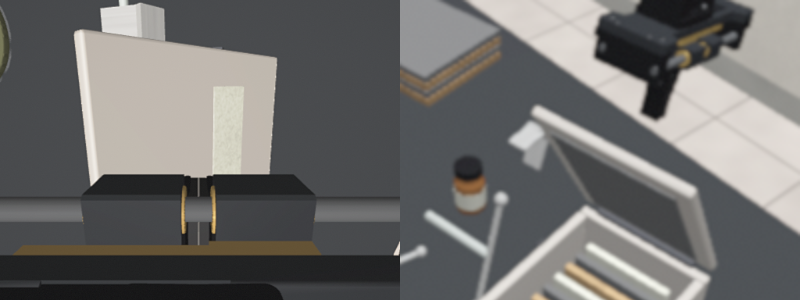

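Call:
step_arm(
  plan=[
    [[0,0,0],[0,-0.012,0.011],255],
    [[0,0,0],[0,-0.023,0.021],255],
    [[0,0,0],[0,-0.029,0.027],255],
    [[0,0,0],[0,-0.033,0.031],255],
    [[0,0,0],[0,-0.036,0.0335],255],
    [[0,0,0],[0,-0.039,0.036],255],
    [[0,0,0],[0,-0.0415,0.0385],255],
    [[0,0,0],[0,-0.044,0.041],255],
    [[0,0,0],[0,-0.044,0.041],255],
    [[0,0,0],[0,-0.044,0.041],255],
  ],
)

```text
time: 16.7
position: [0.5718, -0.0636, 0.2791]
tool_rot: [-1.894, -2.286, 0.287]
ft_force: [0.3, -1.3, 2.1]
grip_width: 0.005
```

Run:
```python
from h import *
p=np.load("p.npy");f=frame(p);w=p[2]
t=save("top","t12.png");b=save("side","s12.png")
s=ctrl.get_state(); print(s["time"],s["position"],s["ft_force"],s["tool_rot"],np.round(s["joint_positions"],2))
cv2.imwrite("pics/c12.png",cv2.cvtColor(np.hstack([cv2.resize(t[100:280,170:370],(400,360))[:300],cv2.resize(b[80:230,180:380],(400,300))]),cv2.COLOR_RGB2BGR))
```

```text
16.8 [ 0.57177772 -0.06357102  0.27908648] [0.56027577 0.31196061 1.15817195] [-1.89377094 -2.28567593  0.28740274] [-0.36  0.37  0.53  1.31 -0.1   1.75  0.35]
```

View pics/c12.png

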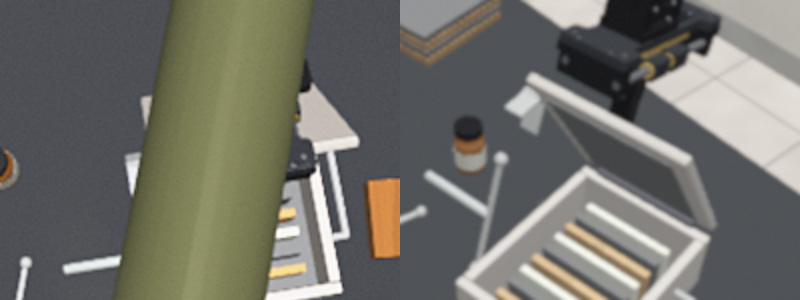

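Call:
step_arm(
  plan=[
    [[0,0,0],[0,-0.004,0.004],255],
    [[0,0,0],[0,-0.0076,0.0076],255],
    [[0,0,0],[0,-0.011,0.0115],255],
    [[0,0,0],[0,-0.0148,0.0156],255],
    [[0,0,0],[0,-0.018,0.02],255],
    [[0,0,0],[0,-0.0216,0.024],255],
    [[0,0,0],[0,-0.025,0.028],255],
    [[0,0,0],[0,-0.028,0.0327],255],
    [[0,0,0],[0,-0.028,0.0327],255],
    [[0,0,0],[0,-0.028,0.0327],255],
  ],
)

```text
time: 18.05
position: [0.5369, -0.07, 0.2541]
tool_rot: [-1.893, -2.285, 0.288]
ft_force: [0.1, -0.2, 0.3]
grip_width: 0.007
```

Run:
```python
from h import *
p=np.load("p.npy");f=frame(p);w=p[2]
b=save("side","s13.png")
s=ctrl.get_state(); print(s["time"],s["position"],s["ft_force"],s["tool_rot"],np.round(s["joint_positions"],2))
cv2.imwrite("pics/c13.png",cv2.cvtColor(cv2.resize(b[90:240,180:380],(800,600),interpolation=cv2.INTER_CUBIC),cv2.COLOR_RGB2BGR))
for A in(1.0,.9,.85,.8,.75,.66): print(A,(proj("side",[f(lidpt(A,.25,.006,y)) for y in(-.012,-.212)])-[180,90])*4)
```

```text
18.1 [ 0.53701145 -0.07002184  0.25414356] [ 0.30722856 -0.48088573  0.25751064] [-1.89334759 -2.28540144  0.28777983] [-0.38  0.29  0.54  1.44 -0.07  1.68  0.34]
1.0 [[249.73422368 121.78826302]
 [571.19146255 295.85490693]]
0.9 [[224.41508597 161.60708651]
 [542.8769149  340.4012317 ]]
0.85 [[212.47360655 182.09323594]
 [529.13198052 363.09620615]]
0.8 [[201.08455906 202.834953  ]
 [515.75199724 385.92192662]]
0.75 [[190.29812397 223.73398446]
 [502.80065288 408.76516208]]
0.66 [[172.5432061  261.435701  ]
 [480.756333   449.57122503]]
```

View pics/c13.png

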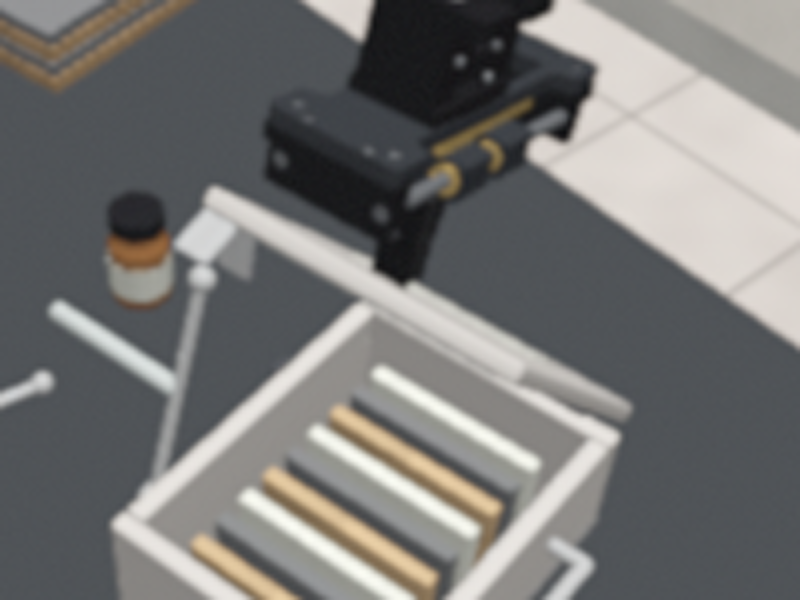

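Call:
step_arm(
  plan=[
    [[0,0,0],[0,-0.0015,0.002],255],
    [[0,0,0],[0,-0.003,0.004],255],
    [[0,0,0],[0,-0.0042,0.006],255],
    [[0,0,0],[0,-0.0054,0.008],255],
    [[0,0,0],[0,-0.0066,0.01],255],
    [[0,0,0],[0,-0.0078,0.012],255],
    [[0,0,0],[0,-0.009,0.014],255],
    [[0,0,0],[0,-0.009,0.014],255],
    [[0,0,0],[0,-0.009,0.014],255],
    [[0,0,0],[0,-0.009,0.014],255],
  ],
)

```text
time: 19.35
position: [0.525, -0.0726, 0.2429]
tool_rot: [-1.894, -2.285, 0.288]
ft_force: [0.1, -0.9, 0.3]
grip_width: 0.005
```

Run:
```python
from h import *
p=np.load("p.npy");f=frame(p);w=p[2]
b=save("side","s14.png")
s=ctrl.get_state(); print(s["time"],s["position"],s["ft_force"],s["tool_rot"],np.round(s["joint_positions"],2))
cv2.imwrite("pics/c14.png",cv2.cvtColor(cv2.resize(b[90:240,180:380],(800,600),interpolation=cv2.INTER_CUBIC),cv2.COLOR_RGB2BGR))
```

```text
19.4 [ 0.52506071 -0.07257418  0.24293555] [-0.00475849  0.7769477   0.5371319 ] [-1.89396808 -2.28541916  0.2879069 ] [-0.39  0.27  0.54  1.49 -0.05  1.65  0.34]
```

View pics/c14.png

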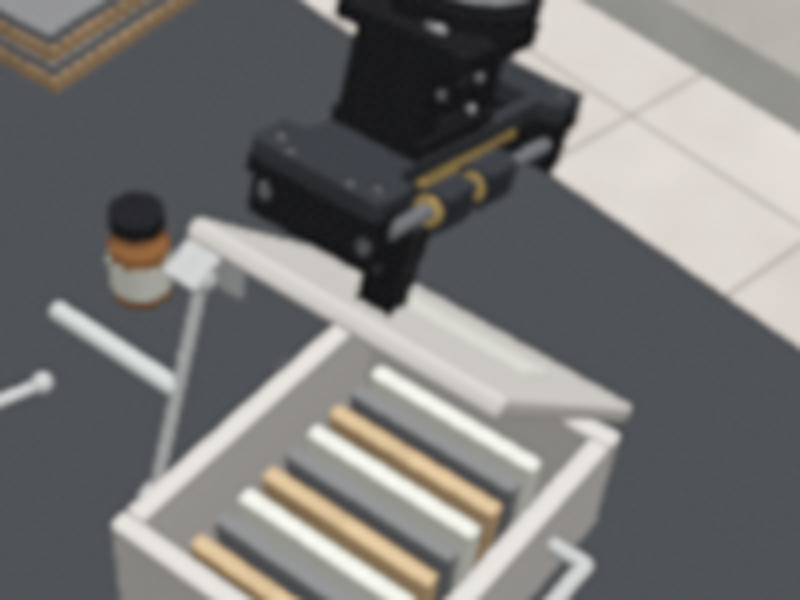

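Call:
step_arm(
  plan=[
    [[0,0,0],[0,-0.0008,0.0015],255],
    [[0,0,0],[0,-0.0016,0.003],255],
    [[0,0,0],[0,-0.0024,0.0045],255],
    [[0,0,0],[0,-0.0032,0.006],255],
    [[0,0,0],[0,-0.004,0.0075],255],
    [[0,0,0],[0,-0.0048,0.009],255],
    [[0,0,0],[0,-0.0054,0.0105],255],
    [[0,0,0],[0,-0.006,0.012],255],
    [[0,0,0],[0,-0.006,0.012],255],
    [[0,0,0],[0,-0.006,0.012],255],
  ],
)

```text
time: 20.65
position: [0.5165, -0.0739, 0.2326]
tool_rot: [-1.893, -2.286, 0.287]
ft_force: [0.0, -0.2, -0.3]
grip_width: 0.011
```

Run:
```python
from h import *
b=save("side","s15.png")
s=ctrl.get_state(); print(s["time"],s["position"],s["ft_force"])
cv2.imwrite("pics/c15.png",cv2.cvtColor(cv2.resize(b[90:240,180:380],(800,600),interpolation=cv2.INTER_CUBIC),cv2.COLOR_RGB2BGR))
```

```text
20.7 [ 0.51649608 -0.07390604  0.23265328] [-0.13210211 -0.6769567   0.89367649]
```

View pics/c15.png

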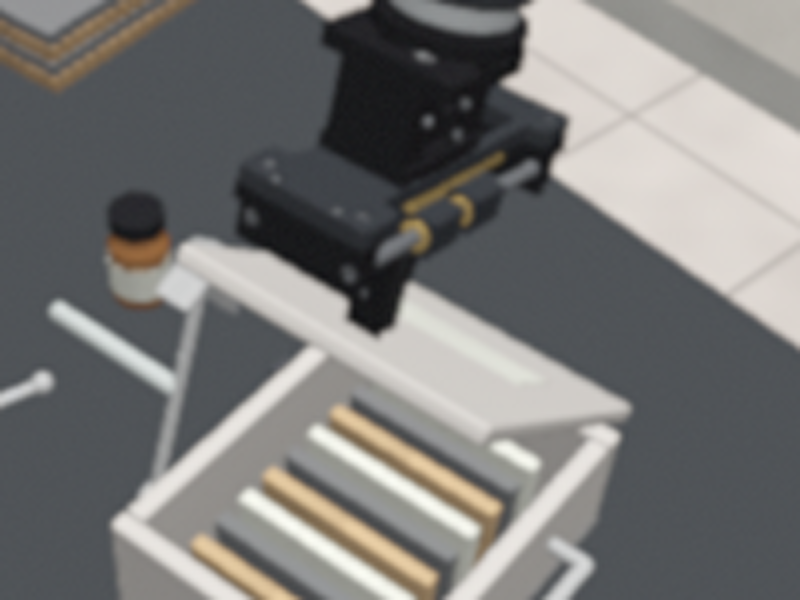

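Call:
step_arm(
  plan=[
    [[0,0,0],[0,-0.0004,0.001],255],
    [[0,0,0],[0,-0.0008,0.002],255],
    [[0,0,0],[0,-0.0013,0.003],255],
    [[0,0,0],[0,-0.0018,0.004],255],
    [[0,0,0],[0,-0.0023,0.005],255],
    [[0,0,0],[0,-0.0028,0.006],255],
    [[0,0,0],[0,-0.0028,0.006],255],
    [[0,0,0],[0,-0.0028,0.006],255],
    [[0,0,0],[0,-0.0028,0.006],255],
    [[0,0,0],[0,-0.0028,0.006],255],
  ],
)

```text
time: 21.95
position: [0.5124, -0.0749, 0.2276]
tool_rot: [-1.894, -2.286, 0.287]
ft_force: [0.8, -0.9, 0.1]
grip_width: 0.004
```

Run:
```python
from h import *
b=save("side","s16.png")
s=ctrl.get_state(); print(s["time"],s["position"],s["ft_force"])
cv2.imwrite("pics/c16.png",cv2.cvtColor(cv2.resize(b[90:240,180:380],(800,600),interpolation=cv2.INTER_CUBIC),cv2.COLOR_RGB2BGR))
```

```text
22.0 [ 0.51243119 -0.07489302  0.22767173] [-0.27035174 -0.52879197  0.25460774]
```

View pics/c16.png

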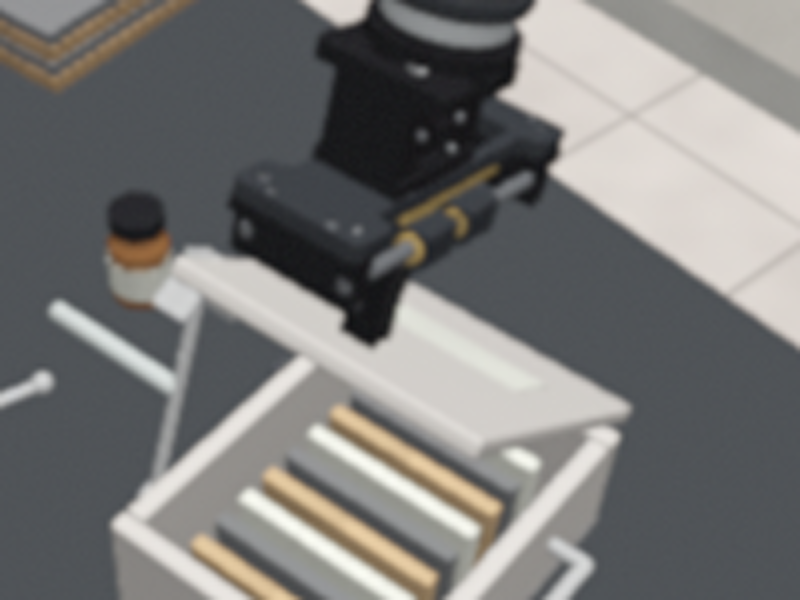

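Call:
step_arm(
  plan=[
    [[0,0,0],[0,-0.0002,0.0005],255],
    [[0,0,0],[0,-0.0004,0.001],255],
    [[0,0,0],[0,-0.0006,0.0015],255],
    [[0,0,0],[0,-0.0008,0.002],255],
    [[0,0,0],[0,-0.001,0.0025],255],
    [[0,0,0],[0,-0.0012,0.003],255],
    [[0,0,0],[0,-0.0014,0.0035],255],
    [[0,0,0],[0,-0.0016,0.004],255],
    [[0,0,0],[0,-0.0016,0.004],255],
    [[0,0,0],[0,-0.0016,0.004],255],
  ],
)

```text
time: 23.25
position: [0.512, -0.075, 0.2267]
tool_rot: [-1.896, -2.29, 0.282]
ft_force: [3.4, 0.8, 11.6]
grip_width: 0.002
```

Run:
```python
from h import *
b=save("side","s17.png")
s=ctrl.get_state(); print(s["time"],s["position"],s["ft_force"])
cv2.imwrite("pics/c17.png",cv2.cvtColor(cv2.resize(b[90:240,180:380],(800,600),interpolation=cv2.INTER_CUBIC),cv2.COLOR_RGB2BGR))
```

```text
23.3 [ 0.51196805 -0.07500751  0.22674726] [ 3.56056464  1.60301304 12.12468449]
```

View pics/c17.png

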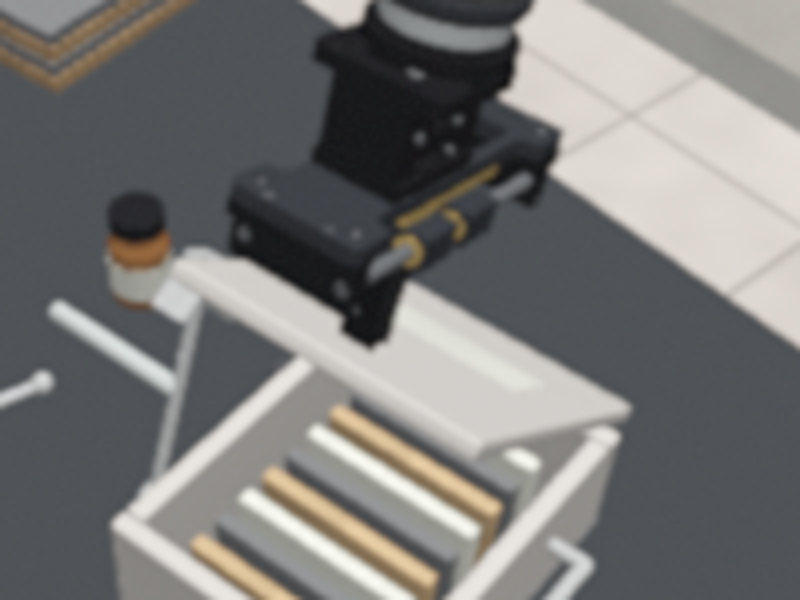

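Call:
step_arm(
  plan=[
    [[0,0,0],[0,0.0005,-0.002],255],
    [[0,0,0],[0,0.002,-0.006],255],
    [[0,0,0],[0,0.006,-0.015],255],
    [[0,0,0],[0,0.015,-0.035],255],
    [[0,0,0],[0,0.025,-0.06],255],
    [[0,0,0],[0,0.035,-0.09],255],
    [[0,0,0],[0,0.045,-0.12],255],
    [[0,0,0],[0,0.055,-0.15],255],
    [[0,0,0],[0,0.06,-0.17],255],
    [[0,0,0],[0,0.06,-0.17],255],
  ],
)

```text
time: 24.55
position: [0.6094, -0.0566, 0.3745]
tool_rot: [-1.894, -2.287, 0.287]
ft_force: [-0.1, -0.5, -0.6]
grip_width: 0.006
```

```bash
cat > chk.py <<'E'
from h import *
import sys
n=sys.argv[1]
p=np.load("p.npy");f=frame(p)
b=save("side",f"s{n}.png");a=save("wrist",f"w{n}.png")
s=ctrl.get_state(); print(s["time"],s["position"],s["ft_force"],np.round(s["joint_positions"],2))
cv2.imwrite(f"pics/c{n}.png",cv2.cvtColor(np.hstack([cv2.resize(a,(400,300)),cv2.resize(b[120:240,180:340],(400,300),interpolation=cv2.INTER_CUBIC)]),cv2.COLOR_RGB2BGR))
cv2.imwrite(f"pics/d{n}.png",cv2.cvtColor(cv2.resize(b[130:220,200:320],(800,600),interpolation=cv2.INTER_CUBIC),cv2.COLOR_RGB2BGR))
for A in(.7,.66,.62): print(A,((proj("side",[f(lidpt(A,.25,.012,y)) for y in(-.012,-.212)])-[200,130])*6.667).round().tolist())
E
python3 chk.py 18
```

```text
24.65 [ 0.6081932  -0.05685709  0.37329315] [ 0.41066138  0.20320895 -0.59586125] [-0.3   0.47  0.54  0.99 -0.15  1.97  0.36]
0.7 [[175.0, 124.0], [694.0, 434.0]]
0.66 [[161.0, 152.0], [677.0, 465.0]]
0.62 [[149.0, 180.0], [661.0, 495.0]]
```

View pics/c18.png

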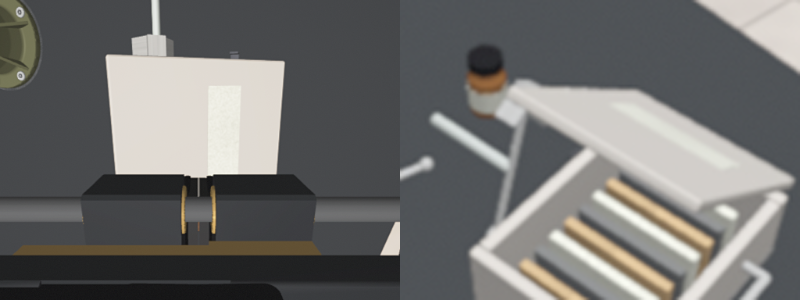

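View pics/d18.png

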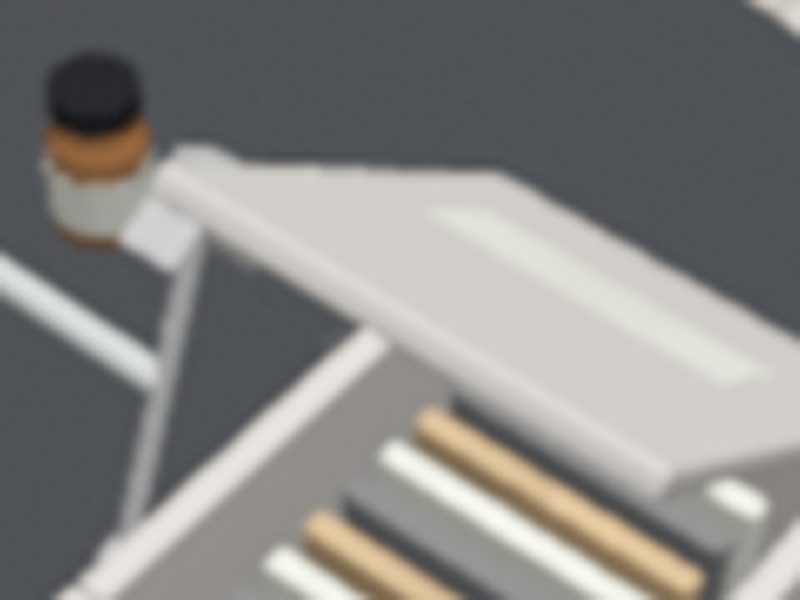

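Run:
```python
from h import *
p=np.load("p.npy");f=frame(p)
t=save("top","t19.png"); cv2.imwrite("pics/t19z.png",cv2.cvtColor(cv2.resize(t[140:260,140:300],(800,600),interpolation=cv2.INTER_CUBIC),cv2.COLOR_RGB2BGR))
for A in(.72,.69,.66,.63): print(A,((proj("top",[f(lidpt(A,.25,.012,y)) for y in(-.012,-.212)])-[140,140])*5).round().tolist(),"side",((proj("side",[f(lidpt(A,.25,.012,y)) for y in(-.012,-.212)])-[200,130])*6.667).round().tolist())
print(ctrl.get_state()["ft_force"],ctrl.get_state()["time"])
```

```text
0.72 [[558.0, 397.0], [1054.0, 316.0]] side [[181.0, 110.0], [702.0, 419.0]]
0.69 [[560.0, 411.0], [1054.0, 330.0]] side [[171.0, 131.0], [689.0, 442.0]]
0.66 [[562.0, 425.0], [1054.0, 344.0]] side [[161.0, 152.0], [677.0, 465.0]]
0.63 [[564.0, 438.0], [1053.0, 358.0]] side [[152.0, 173.0], [665.0, 487.0]]
[-0.10719239 -0.38146488 -0.89504641] 24.7
```

View pics/t19z.png

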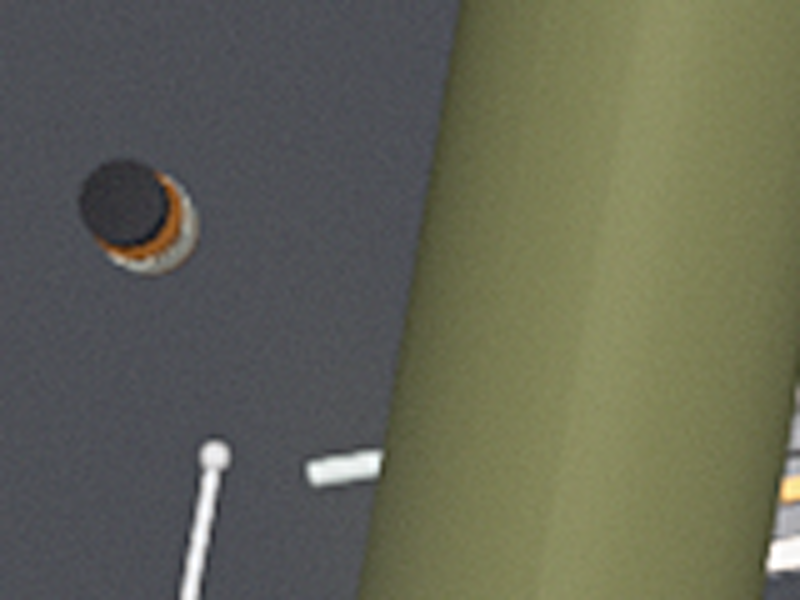

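```bash
python3 -c "
from h import *
print(ctrl.close_job(), ctrl.get_state()['time'])"
```

```text
the job is handed in; nothing more can be done
the job is handed in; nothing more can be done
```

I propped the lid and handed the job in at about 25 s. The chest's hinged rod is up, and its ball appears to be seated in the lid's slot.

**What I did:**
- I swung the rod up by its crossbar to about 1.24 rad, measured in two camera views, and let go.
- I then pressed the lid down with closed fingers. The force stayed near zero until the last 4 mm of the push, where it jumped to about 12 N. I took that as the ball bottoming in the slot, then backed the arm clear.

**Last checks:**
- **Lid:** the side picture put the lid at about 0.65–0.66 rad after I let go. The seated value is 0.66.
- **Touching:** the wrist force was under 1 N, so the robot was touching nothing.
- **Bystanders:** the jar and spare rod are where they started. I did not re-measure the slide box, but nothing went near it.

**What failed or disagreed:**
- **First grasp missed:** the fingers closed above the crossbar. The pictures showed the fingertips about 34 mm shorter than the description says. I lowered the gripper 30 mm and the second grasp held the 12 mm bar.
- **Stop:** the rod briefly reached about 1.26 rad, at or near its stop, and I backed it off before releasing.
- **Not confirmed:** the arm blocked the top view at the end, so only the side view and the force jump show the ball is home. I did not see it inside the slot.

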